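# Hold a tray's end rail against the board for screwing

### The job

I am making a serving tray out of the small chopping board. Pick up the end rail (the wooden bar with the upright grip), set it down flush against and centred on the board's long edge that faces you, then push rail and board straight towards the spring fence until the fence's sprung bar is squeezed in about half of its 20 mm travel (never all the way), and stay there, finishing while still holding the rail and pushing steadily, so that I can drive the screws. Leave the other things on the table where they are.

Things in the scene. Friction and masses are not known exactly. Their poses are not given: they have to be found in the camera images.
- rail: Loose end rail, light wood, 160 g: foot bar 24 (x) x 200 (y) x 24 (z) mm with an upright grip 16 (x) x 100 (y) mm on its middle, rising to 64 mm (grip free from 24 to 64 mm; take it across the 16 mm). Origin: centre of underside, y along its length. Front and back alike. Starts left of the board, lying roughly along world x, beside the plain strip; which of the two is nearer the board varies.
- board: Chopping board flat and loose on the table before the fence, 170 (x) x 240 (y) x 21 (z) mm, 0.4 kg. Origin: centre of underside; +x to the fence: near edge x = -85 mm, far edge +85 mm. Starts 8 to 20 mm short of the fence, up to 0.05 rad askew; slides and straightens when pushed squarely. With the rail flush on the near edge, the rail's origin is at x = -97 mm, y = 0.
- fence: Fixed spring fence, light wood, on the far side: block 220 mm long, 42 mm high; before it, on two pins with coil springs, a sprung bar 190 mm long, 18 mm thick, 3 to 33 mm high. Origin: on the table under the middle of the bar's near face when the bar is out; +x is the pushing direction (away from the robot), y along the bar.
- bar (a joint): How far the sprung bar is squeezed in, m: 0 out, 0.020 bottomed on the block; moves along the fence's +x. Stiffness 1 N per mm with no preload, so half travel is 10 N from the springs (the push on the rail is that plus the sliding friction, 2 to 8 N).
- strip: Bystander: plain light wood strip 24 (x) x 160 (y) x 24 (z) mm without a grip, loose, origin at the centre of its underside. Not the rail; leave alone.
- mug: Bystander: patterned white mug with a handle, 82 x 112 x 94 mm, to the right; origin at its underside.
- spice: Bystander: small spice jar, 41 mm across, 105 mm high, to the right; origin at its underside.

How it is judged:
On the way:
1. the rail stands flush against and centred on the board's near edge, while the sprung bar is still out (pressed in less than 3 mm) (x of rail in the frame of board between -0.101 and -0.091 m and y of rail in the frame of board between -0.012 and 0.012 m and z of rail in the frame of board between -0.007 and 0.007 m and angle between the y axis of rail and the y axis of board, either way round below 0.07 rad and angle between rail's own z axis and vertical below 0.1 rad and value of joint bar below 0.003 m), for 0.1 s.
At the end, for the whole second after the job is handed in: Rail held (>3 N), flush on the near edge (91-101 mm before the board's centre, 12 mm of middle, 7 mm of level, 0.07 rad, tilt 0.1), pushing 4-30 N; board square on the fence (0.05 rad, 30 mm of middle, >3 N); bar 5-15 mm in; rail still (x of rail in the frame of board between -0.101 and -0.091 m and y of rail in the frame of board between -0.012 and 0.012 m and z of rail in the frame of board between -0.007 and 0.007 m and angle between the y axis of rail and the y axis of board, either way round below 0.07 rad and angle between rail's own z axis and vertical below 0.1 rad and angle between the y axis of board and the y axis of fence, either way round below 0.05 rad and y of board in the frame of fence between -0.03 and 0.03 m and value of joint bar between 0.005 and 0.015 m and contact force between board and fence above 3 N and contact force between rail and board between 4 and 30 N and contact force between the fingers and rail above 3 N and linear speed of rail below 0.01 m/s); the arm keeps its last pose, push and grip.
It fails at once if the sprung bar is pushed in more than 18 mm (value of joint bar above 0.018 m).
It fails at once if a bystander is moved more than 30 mm (distance of any of strip, mug, spice from where it was at the start of the episode above 0.03 m).
It also fails if it takes over 40 s, if anything falls off the work surface, if the arm or the gripper's body presses on something with over 40 N, if the wrist force passes 120 N, or if a joint passes its speed limit or range.

### The arm

A 6-joint arm with a two-finger parallel gripper is mounted at the origin on the work surface; the furniture and walls round the work are solid. World frame = base frame: x ahead of the robot, y to its left, z up, the work surface at z = 0. Lengths are in m, angles in rad, forces in N, time in s.
With the tool pointing down it reaches from about 0.325 to 0.775 m from the base axis. Payload 5.5 kg.
Tool frame: the origin (TCP) lies between the finger pads; the fingertips stand 19 mm ahead of it and the grasp point (between the pads) is the TCP; z points along the fingers, y is the line along which they close (so a half turn about z gives the same grasp; the last joint's range is limited). The gripper opens to 85 mm and grips with 20 to 120 N. Pads are 22 mm wide; open, the fingers measure 114 mm over their backs; the gripper's body (76 mm by 85 mm) begins 54 mm behind the grasp point. The pads swing forward as they close: fully open they stand 13 mm farther back than shut.
Start: joints at [-1.404, 0.091, 1.231, -0, 1.82, -0.057], TCP at [0.133, -0.585, 0.25] pointing down, gripper open.
Joint ranges: [-2.87, 2.87], [-0.86, 2.18], [0.17, 2.46], [-1.51, 4.65], [0.06, 2.69], [-2.65, 2.65]. Speed limits (rad/s): [2.57, 2.57, 3.01, 3.14, 3.14, 3.14].

### API

Orientations are given as a rotation vector (axis times angle).
In Python, from plant import robot, capture gives the robot as it stands. The module is installed in compiled form; this text tells all that it offers.
- The arm moves only by the shell command python3 -m crank 'ROWS' [OPENING] [FORCE]. ROWS is JSON, a list of rows, each a list of 4 numbers: the shift along the tool's x, y, z scaled (see below), then the turn about the tool's z scaled (see below). In form: [[tx, ty, tz, yaw], ...]. A call has exactly 10 rows; each row shifts and turns the commanded pose from where the row before left it, along the tool's axes as they then stand; what a row does not reach is not made up. The controller multiplies each number of a shift by 20 cm and each number of a turn by 1.5 rad. A row lasts 1/8 s, in which the tool goes at most 62.5 mm and 10.7 degrees, less where a joint would pass 70% of its speed; a pose out of reach is approached as far as the arm can. A call with a number of a shift or a turn outside -1 to 1 is refused whole. A call with a gripper value outside its range is refused whole. OPENING is the closure in counts, from 0 (fully open) to 255 (shut), set as the call begins (- or left out, the last holds). The fingers move at their own pace and stop on an object; FORCE is the grip in N (left out, the last holds). Time passes only in rows, so rows that do not move let the fingers close, or fill a call up. It gives the time, the measured TCP pose, the force, the opening and the grip force at its end, in the units of the state.
- robot.observe(): the state, without advancing time (a new reading comes with each control period).
- capture(name): name is "scene" or "top" or "wrist"; returns a dict with "img" (384x512x3 uint8, blue, green, red), "fx", "fy", "cx", "cy" (pixels), "rvec" (rotation vector, rad) and "tvec" (3), from world to camera coordinates, as OpenCV has them. Camera axes: x right, y down, z forward; pixel columns grow to the right and rows downward; lengths in m; the calibration is good to about 2 mm. A picture is of the moment at which its call begins. There is no depth.
- robot.sign_off(): hands the job in; it is judged then, once.
The state is a dict: "time_s": time; "qpos": joint angles; "qvel": joint speeds; "joint_torque": joint torques, N m; "tool_pos": TCP position; "tcp_rot": TCP orientation; "contact_force": force on the tool from outside, world axes, zero at the start; "wrist_torque": the same for the moment, N m; "finger_gap": finger opening in m; "gripper_force": force on a finger pad.
Only numpy, scipy, OpenCV 4.12 (cv2) and the standard library are available. Lean on these libraries where they do the work, as an engineer would, in place of code of your own. Each camera call takes 0.05 s, during which the arm holds its last target. There are 200 camera calls.

## Working session

There is one attempt and no reset: what is moved stays moved. The work goes in short steps, Python scripts to look and compute and a shell command to move; the robot and the scene stay as the last step left them, time stands still between calls to the robot, and variables do not carry over. Pictures are saved under pics/ and viewed, at most 10 in all, crops included, and the job is handed in when it is done.

```bash
mkdir -p pics
python3 - <<'E'
from plant import robot, capture
import cv2,pickle
for n in ("scene","top"):
    d=capture(n); pickle.dump(d,open(f"{n}0.pkl","wb")); cv2.imwrite(f"pics/{n}0.png",d["img"])
    print(n,d["fx"],d["cx"],d["cy"],d["rvec"],d["tvec"])
s=robot.observe();print(s)
E
```

```text
scene 482.84407547485426 250.85752917294778 188.9177654188571 [ 1.00509857 -2.4073948   1.11709841] [0.41337704 0.28193482 0.99478565]
top 497.3831483510021 245.55495947113872 188.32165941241936 [ 2.05237374 -2.17073699  0.23133217] [0.01559505 0.52950199 1.41145034]
{'time_s': 0.1, 'qpos': array([-1.40369235e+00,  9.18172729e-02,  1.23175548e+00,  1.33029810e-05,
        1.81977951e+00, -5.67162991e-02]), 'qvel': array([ 4.64222510e-04, -2.76651828e-03, -2.15935920e-03,  8.48883466e-05,
        1.91679112e-03,  2.28532143e-04]), 'joint_torque': array([ 3.21855412e-03, -4.60219395e+01, -4.19216788e+01, -6.19323396e-05,
        1.06875665e-02,  1.29614207e-05]), 'tool_pos': array([ 0.13313211, -0.58483166,  0.24924935]), 'tcp_rot': array([-3.12019348e+00, -3.50651489e-01,  1.32178672e-04]), 'contact_force': array([ 0.43839775, -0.38809999, -0.54701525]), 'wrist_torque': array([ 0.03561251, -0.02951084,  0.00092619]), 'gripper_force': 0.0, 'finger_gap': 0.08567924322273372}
```

View pics/top0.png

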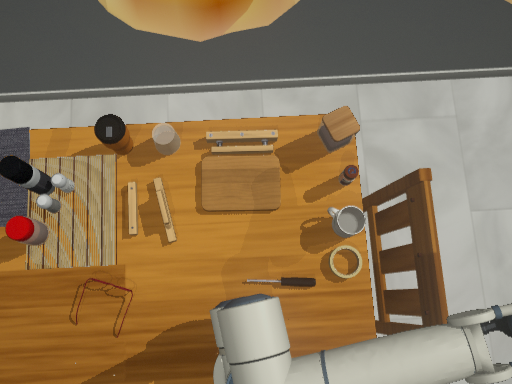

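View pics/scene0.png

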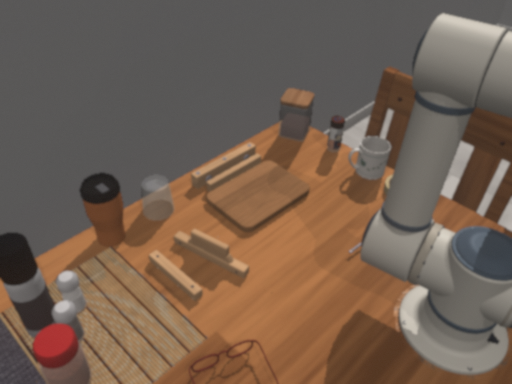

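The top view shows the board at about (241,183), the sprung bar at (242,149) and the rail with its grip at (165,210), next to the board. The plain strip is at (132,208). The scene view confirms that the gripped piece is the one nearer the board.

```bash
cat > h.py <<'E'
import cv2,numpy as np
def ray(d,uv,z):
    R,_=cv2.Rodrigues(np.array(d["rvec"],float)); t=np.array(d["tvec"],float).ravel()
    c=-R.T@t; uv=np.atleast_2d(uv).astype(float)
    v=np.c_[(uv[:,0]-d["cx"])/d["fx"],(uv[:,1]-d["cy"])/d["fy"],np.ones(len(uv))]@R
    return c+v*((z-c[2])/v[:,2])[:,None]
def rect(d,cnt,z):
    p=ray(d,cnt.reshape(-1,2),z)[:,:2]
    (c,s,a)=cv2.minAreaRect((p*1000).astype(np.float32)); 
    if s[0]<s[1]: a+=90; s=s[::-1]
    a=(a+90)%180-90
    return np.round(c,1),np.round(s,1),round(a,1)
def mask(d,lo,hi):
    hsv=cv2.cvtColor(d["img"],cv2.COLOR_BGR2HSV); return cv2.inRange(hsv,lo,hi)
E
python3 - <<'E'
import pickle,cv2,numpy as np
from h import *
d=pickle.load(open("top0.pkl","rb"))
hsv=cv2.cvtColor(d["img"],cv2.COLOR_BGR2HSV)
for n,(u,v) in dict(table=(200,250),board=(241,183),board2=(215,200),strip=(132,208),rail=(165,210),foot=(157,183),bar=(240,149),block=(225,134)).items(): print(n,hsv[v,u],ray(d,(u,v),.02).round(3))
cv2.imwrite("pics/crop.png",cv2.resize(d["img"][115:255,110:300],None,fx=4,fy=4,interpolation=cv2.INTER_CUBIC))
E
```

```text
table [ 18 184 186] [[0.359 0.13  0.02 ]]
board [ 17 158 161] [[ 0.555 -0.002  0.02 ]]
board2 [ 17 157 159] [[0.507 0.079 0.02 ]]
strip [ 18 113 196] [[0.496 0.329 0.02 ]]
rail [ 18 114 197] [[0.485 0.23  0.02 ]]
foot [ 18 113 196] [[0.569 0.253 0.02 ]]
bar [ 18 117 190] [[ 0.662 -0.004  0.02 ]]
block [ 18 114 190] [[0.713 0.039 0.02 ]]
```

View pics/crop.png

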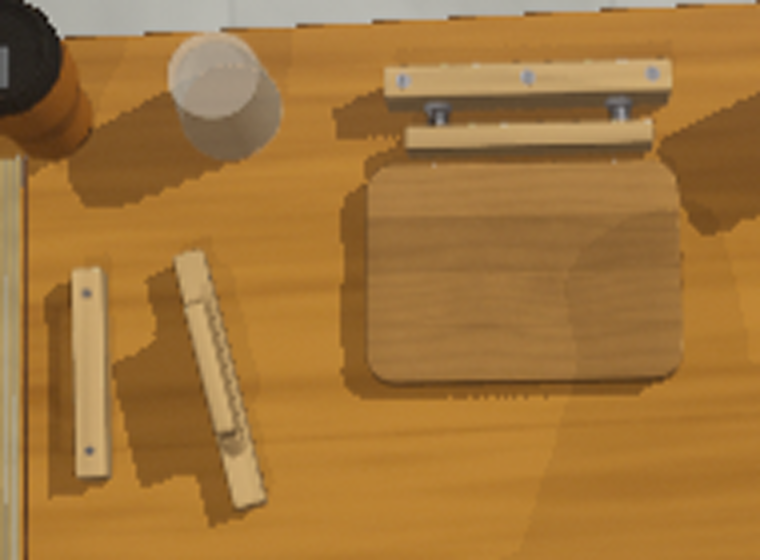

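The crop shows the rail foot running from (190,253) to (252,504), with the grip leaning left in the image because of its height. The board spans x 367-681 and y 165-380, and the bar's near face is at y≈148.

Run:
```python
import pickle,cv2,numpy as np
from h import *
d=pickle.load(open("top0.pkl","rb"))
m=mask(d,(12,70,120),(25,138,255)); m[:110]=0; m[260:]=0; m[:,:120]=0; m[:,300:]=0
for c in cv2.findContours(m,cv2.RETR_EXTERNAL,cv2.CHAIN_APPROX_NONE)[0]:
    if cv2.contourArea(c)>60: print(cv2.boundingRect(c),rect(d,c,.024),rect(d,c,.033))
f=lambda p:np.array(p)/4+[110,115]-.375
P=lambda p,z:(ray(d,f(p),z)[:,:2]*1000).round(1).tolist()
print("rail end mids",P([(190,254),(252,503)],.024))
print("grip top ends",P([(196,303),(227,434)],.064))
print("board L,R mid; near L,R; far L,R",P([(367,275),(682,275),(400,381),(650,379),(400,167),(650,164)],.021))
print("bar near face top ends",P([(407,142),(652,137)],.033), "bottom",P([(407,150),(652,146)],.003))
```

```text
(128, 182, 10, 53) (array([496.7, 327.3]), array([158.4,  25.9]), 0.8) (array([495. , 325.3]), array([157.4,  25.7]), 0.8)
(154, 178, 23, 64) (array([487.2, 232. ]), array([198.1,  24.7]), 12.4) (array([485.6, 230.6]), array([196.9,  24.5]), 12.4)
(211, 145, 62, 7) (array([663.7,  -9.2]), array([187.5,  19.2]), 86.8) (array([661. ,  -9.1]), array([186.3,  19.1]), 86.8)
(206, 129, 72, 11) (array([709. , -11.8]), array([220.1,  27.2]), 88.7) (array([706. , -11.7]), array([218.7,  27. ]), 88.7)
(152, 122, 29, 32) (array([715.9, 216.9]), array([102.5,  66.4]), 47.8) (array([712.8, 215.6]), array([101.9,  66. ]), 47.8)
rail end mids [[583.1, 251.3], [391.7, 209.2]]
grip top ends [[536.0, 240.9], [437.9, 220.4]]
board L,R mid; near L,R; far L,R [[559.9, 118.3], [546.6, -120.0], [477.2, 96.6], [468.3, -90.4], [643.3, 89.8], [635.0, -101.6]]
bar near face top ends [[659.4, 83.0], [652.9, -103.7]] bottom [[661.9, 84.9], [654.5, -105.5]]
```

Rail: centre (487,231) mm, axis at 12.4°. Board: centre about (556,-1), yaw about -0.047. Bar near face: about (657,-10), yaw -0.037. The sizes match the ones given. The tool's x axis already points at 12.8°, along the rail, so I'm moving to hover over it.

```bash
python3 -m crank '[[0.2,-0.15,0,0],[0.2,-0.15,0,0],[0.2,-0.15,0,0],[0.2,-0.15,0,0],[0.2,-0.15,0,0],[0.2,-0.15,0,0],[0.2,-0.15,0,0],[0.2,-0.15,0,0],[0.2,-0.15,0,0],[0.2,-0.15,0,0]]' 0
python3 -m crank '[[0.06,-0.21,0,0],[0.06,-0.21,0,0],[0.06,-0.21,0,0],[0.06,-0.21,0,0],[0.06,-0.21,0,0],[0.06,-0.21,0,0],[0.06,-0.21,0.05,0],[0.06,-0.21,0.1,0],[0.06,-0.21,0.1,0],[0.06,-0.21,0.1,0]]'
python3 - <<'E'
from plant import robot, capture
from h import *
import pickle
s=robot.observe();print(s)
R,_=cv2.Rodrigues(s["tcp_rot"]);print(R.round(4))
d=capture("wrist");pickle.dump(d,open("w1.pkl","wb"));cv2.imwrite("pics/w1.png",d["img"]);print(s["time_s"],d["rvec"],d["tvec"])
E
```

```text
time_s: 1.35
tool_pos: [0.4573, -0.2023, 0.2499]
tcp_rot: [-3.122, -0.351, 0.001]
contact_force: [0.6, -1.0, -0.5]
finger_gap: 0.0855
gripper_force: 0.0
time_s: 2.6
tool_pos: [0.4801, 0.2338, 0.1792]
tcp_rot: [3.122, 0.351, -0.001]
contact_force: [0.3, -0.2, 0.6]
finger_gap: 0.0855
gripper_force: 0.0
{'time_s': 2.6, 'qpos': array([ 3.89506741e-01, -8.89833404e-02,  1.53637157e+00, -1.32043753e-04,
        1.69468336e+00,  1.73639576e+00]), 'qvel': array([ 0.60968181,  0.44636304, -0.12914914, -0.00132789, -0.31906211,
        0.60902275]), 'joint_torque': array([ -2.22522452, -40.61041117, -40.87082863,   0.13010738,
         0.59772145,  -0.79338245]), 'tool_pos': array([0.48010283, 0.23377921, 0.17921143]), 'tcp_rot': array([ 3.12167259e+00,  3.50924361e-01, -6.67073508e-04]), 'contact_force': array([ 0.31853462, -0.15013861,  0.63786462]), 'wrist_torque': array([0.01419202, 0.00090792, 0.04461998]), 'gripper_force': 0.0, 'finger_gap': 0.08550442174740328}
[[ 9.75e-01  2.22e-01 -4.00e-04]
 [ 2.22e-01 -9.75e-01 -3.00e-04]
 [-5.00e-04  2.00e-04 -1.00e+00]]
2.6 [-2.24797085  1.79485429  0.28945157] [0.12182356 0.47597241 0.47681242]
```

View pics/w1.png

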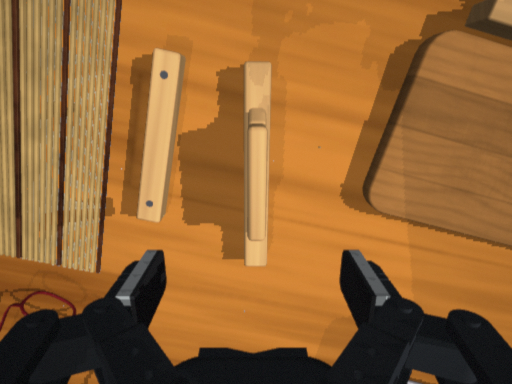

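The wrist view shows the rail upright in the picture, its foot from (258,63) to (257,265) and its grip top around (257,175), midway between the fingers. The strip is clear at (160,135).

Run:
```python
from plant import robot, capture
from h import *
import pickle
d=capture("wrist");pickle.dump(d,open("w2.pkl","wb"))
s=robot.observe();print(s["tool_pos"],np.abs(s["qvel"]).max())
m=mask(d,(12,40,120),(25,138,255));m[270:]=0;m[:,:200]=0;m[:,310:]=0
c=max(cv2.findContours(m,cv2.RETR_EXTERNAL,cv2.CHAIN_APPROX_NONE)[0],key=cv2.contourArea)
print(cv2.boundingRect(c),rect(d,c,.024))
print(rect(pickle.load(open("w1.pkl","rb")),c,.024))
```

```text
[0.47858168 0.23539027 0.17626586] 0.05630262089011428
(249, 60, 29, 207) (array([487.4, 232.3]), array([196.7,  23. ]), 12.4)
(array([488.8, 227.7]), array([199.2,  23.3]), 12.2)
```

```bash
python3 -m crank '[[0.02,0.0135,0,0],[0.02,0.0135,0.06,0],[0,0,0.1,0],[0,0,0.12,0],[0,0,0.12,0],[0,0,0.1,0],[0,0,0.08,0],[0,0,0.045,0],[0,0,0.02,0],[0,0,0,0]]'
python3 -m crank '[[0,0,0,0],[0,0,0,0],[0,0,0,0],[0,0,0,0],[0,0,0,0],[0,0,0,0],[0,0,0,0],[0,0,0,0],[0,0,0,0],[0,0,0,0]]' 255 60
```

```text
time_s: 3.95
tool_pos: [0.4896, 0.229, 0.0516]
tcp_rot: [-3.122, -0.351, -0.001]
contact_force: [0.5, 0.0, -0.1]
finger_gap: 0.0853
gripper_force: 0.0
time_s: 5.2
tool_pos: [0.4893, 0.2289, 0.0512]
tcp_rot: [-3.122, -0.351, 0.0]
contact_force: [-0.6, 0.0, -1.4]
finger_gap: 0.0151
gripper_force: 60.1
```

```bash
python3 -m crank '[[0,0,-0.1,0],[0,0,-0.15,0],[0,0,-0.05,-0.08],[0,0,0,-0.11],[0,0,0,-0.11],[0,0,0,-0.11],[0,0,0,-0.11],[0,0,0,-0.11],[0,0,0,-0.11],[0,0,0,-0.11]]'
python3 - <<'E'
from plant import robot
from h import *
s=robot.observe();R,_=cv2.Rodrigues(s["tcp_rot"]);print(np.degrees(np.arctan2(R[1,0],R[0,0])),s["tool_pos"],np.abs(s["qvel"]).max(),R.round(3))
E
```

```text
time_s: 6.45
tool_pos: [0.4897, 0.229, 0.1128]
tcp_rot: [2.294, 2.146, 0.002]
contact_force: [0.5, 0.7, -1.0]
finger_gap: 0.0153
gripper_force: 59.8
86.18357783164078 [0.48966285 0.22896228 0.11278545] 1.3093927638012208 [[ 0.067  0.998  0.001]
 [ 0.998 -0.067  0.   ]
 [ 0.     0.001 -1.   ]]
```

```bash
python3 -m crank '[[0,0,0,-0.016],[-0.14,-0.019,0,0],[-0.14,-0.019,0,0],[-0.14,-0.019,0,0],[-0.14,-0.019,0,0],[-0.14,-0.019,0,0],[-0.14,-0.019,0,0],[-0.14,-0.019,0,0],[-0.14,-0.019,0,0],[0,0,0,0]]'
python3 - <<'E'
from plant import robot,capture
from h import *
import pickle
s=robot.observe();R,_=cv2.Rodrigues(s["tcp_rot"]);print(np.degrees(np.arctan2(R[1,0],R[0,0])),s["tool_pos"],np.abs(s["qvel"]).max())
for n in ("wrist","top"):
    d=capture(n);pickle.dump(d,open(n+"3.pkl","wb"));cv2.imwrite(f"pics/{n}3.png",d["img"])
print(capture("wrist")["tvec"])
E
```

```text
time_s: 7.7
tool_pos: [0.4482, 0.0053, 0.1121]
tcp_rot: [2.279, 2.161, 0.001]
contact_force: [1.5, -0.0, -2.2]
finger_gap: 0.0149
gripper_force: 59.8
86.94747572739989 [0.44823846 0.00526855 0.11210787] 0.03843192804027809
[-0.44866202  0.03136843  0.25801602]
```

View pics/wrist3.png

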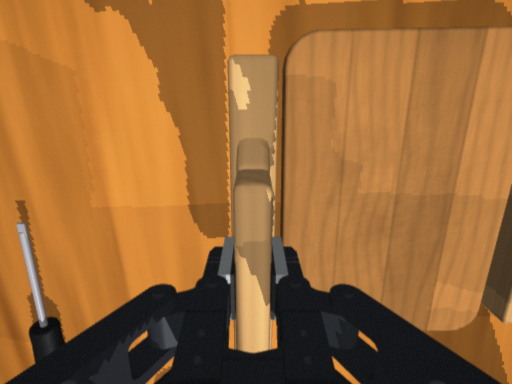

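The wrist view shows the held rail parallel to the board's near edge, which runs along u≈285 with its far-left side at v≈30. The rail end is at (252,56), held level.

Run:
```python
from h import *
import pickle
d=pickle.load(open("wrist3.pkl","rb"))
hsv=cv2.cvtColor(d["img"],cv2.COLOR_BGR2HSV)
g=cv2.cvtColor(d["img"],cv2.COLOR_BGR2GRAY).astype(int)
for v in (90,120,150,180,210): print(v,g[v,270:296].tolist())
P=lambda p,z:(ray(d,p,z)[:,:2]*1000).round(1).tolist()
print("near edge",P([(286,90),(282,210)],.021))
print("board y sides",P([(350,30),(480,29),(450,330)],.021))
print("rail end corners",P([(229,57),(276,57)],.085), "sides lower",P([(231,200)],.085))
t=pickle.load(open("top3.pkl","rb"))
f=lambda p:p
cv2.imwrite("pics/t3c.png",cv2.resize(t["img"][120:250,170:310],None,fx=4,fy=4,interpolation=cv2.INTER_CUBIC))
```

```text
90 [139, 141, 140, 134, 128, 119, 113, 121, 106, 103, 101, 99, 66, 46, 48, 75, 106, 120, 128, 130, 127, 124, 125, 124, 125, 128]
120 [141, 141, 140, 133, 127, 143, 147, 119, 105, 103, 102, 87, 52, 47, 63, 91, 112, 126, 131, 130, 130, 127, 124, 123, 127, 132]
150 [119, 120, 114, 110, 120, 158, 130, 109, 105, 103, 101, 75, 51, 51, 78, 105, 122, 130, 130, 128, 128, 126, 126, 125, 123, 125]
180 [97, 168, 176, 175, 174, 145, 113, 105, 106, 106, 100, 56, 43, 64, 93, 118, 132, 134, 134, 131, 131, 128, 128, 129, 131, 134]
210 [109, 91, 87, 108, 122, 102, 96, 96, 97, 93, 70, 45, 50, 81, 107, 120, 125, 126, 126, 125, 125, 126, 129, 131, 133, 135]
near edge [[476.1, 85.8], [471.4, -0.3]]
board y sides [[517.1, 119.5], [598.9, 115.6], [615.3, -120.9]]
rail end corners [[443.8, 101.5], [465.1, 100.4]] sides lower [[439.5, 32.7]]
```

View pics/t3c.png

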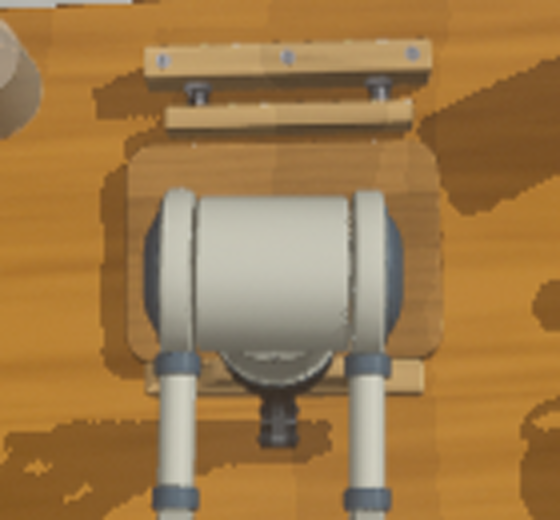

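Near edge: x≈471.6 mm at its middle, yaw about -0.05 (rail -0.053). The gap to the rail is about 11 mm and the rail is about 2 mm off centre. I'm lowering it now with a small centring shift.

```bash
python3 -m crank '[[0.01,0,0.02,0],[0,0,0.04,0],[0,0,0.06,0],[0,0,0.06,0],[0,0,0.05,0],[0,0,0.04,0],[0,0,0.02,0],[0,0,0.01,0],[0,0,0,0],[0,0,0,0]]'
python3 -m crank '[[0,0.005,0,0],[0,0.01,0,0],[0,0.01,0,0],[0,0.01,0,0],[0,0.005,0,0],[0,0.005,0,0],[0,0.005,0,0],[0,0.005,0,0],[0,0,0,0],[0,0,0,0]]'
```

```text
time_s: 9.1
tool_pos: [0.4486, 0.0086, 0.0516]
tcp_rot: [2.274, 2.167, 0.001]
contact_force: [0.4, -0.0, -1.3]
finger_gap: 0.0153
gripper_force: 59.8
time_s: 10.35
tool_pos: [0.4592, 0.0083, 0.0512]
tcp_rot: [-2.273, -2.167, 0.0]
contact_force: [-2.2, 1.4, -0.3]
finger_gap: 0.0148
gripper_force: 60.0
```

Light contact shows near the expected x. Checking flushness and centring.

Run:
```python
from plant import robot,capture
from h import *
import pickle
d=capture("wrist");pickle.dump(d,open("wrist4.pkl","wb"));cv2.imwrite("pics/wrist4.png",d["img"])
t=capture("top");pickle.dump(t,open("top4.pkl","wb"))
s=robot.observe();R,_=cv2.Rodrigues(s["tcp_rot"]);print(np.degrees(np.arctan2(R[1,0],R[0,0])),s["tool_pos"],s["contact_force"])
```

```text
87.25577052607179 [0.45930248 0.0081976  0.05122228] [-1.10221798  1.70553963 -0.47777298]
```

View pics/wrist4.png

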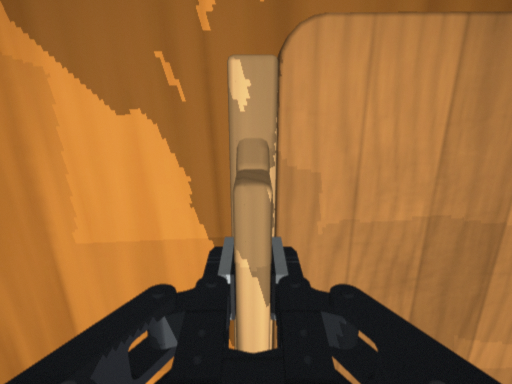

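The rail lies flush along the board edge (u≈278, no gap). The rail end is at v≈56 and the board side at v≈13.

Run:
```python
from h import *
import pickle
d=pickle.load(open("wrist4.pkl","rb"));P=lambda p,z:(ray(d,p,z)[:,:2]*1000).round(1).tolist()
print(P([(253,57)],.024),P([(350,13),(480,13)],.021),P([(279,90),(277,200)],.021))
```

```text
[[465.1, 104.0]] [[509.0, 120.2], [566.7, 117.4]] [[476.8, 89.3], [474.5, 33.4]]
```

Centred to about 2 mm. Next I push along tool y in small steps, watching the force.

```bash
python3 -m crank '[[0,0.005,0,0],[0,0.005,0,0],[0,0.005,0,0],[0,0.005,0,0],[0,0.005,0,0],[0,0.005,0,0],[0,0.005,0,0],[0,0.005,0,0],[0,0.005,0,0],[0,0.005,0,0]]'
python3 -m crank '[[0,0.005,0,-0.005],[0,0.005,0,0],[0,0.005,0,0],[0,0.005,0,0],[0,0.005,0,0],[0,0.005,0,0],[0,0.005,0,0],[0,0.005,0,0],[0,0,0,0],[0,0,0,0]]'
python3 - <<'E'
from plant import robot,capture
import pickle,cv2
t=capture("top");pickle.dump(t,open("top5.pkl","wb"))
cv2.imwrite("pics/t5c.png",cv2.resize(t["img"][120:200,190:290],None,fx=8,fy=7,interpolation=cv2.INTER_CUBIC))
E
```

```text
time_s: 11.7
tool_pos: [0.4689, 0.0076, 0.0512]
tcp_rot: [-2.273, -2.167, 0.002]
contact_force: [-6.7, -0.2, 0.4]
finger_gap: 0.0152
gripper_force: 60.1
time_s: 12.95
tool_pos: [0.4752, 0.0067, 0.0513]
tcp_rot: [-2.264, -2.173, 0.008]
contact_force: [-14.1, -2.9, 6.3]
finger_gap: 0.0154
gripper_force: 61.0
```

View pics/t5c.png

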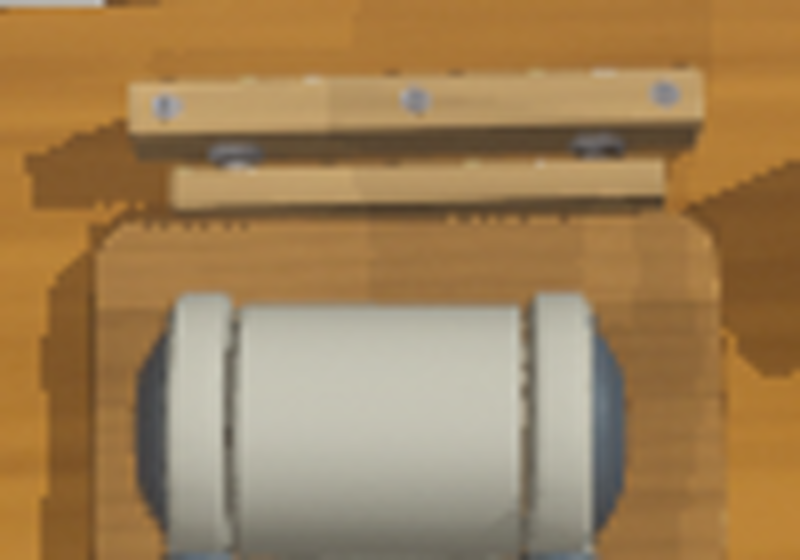

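The top view shows the board's far edge against the bar (v≈215 in the crop) and the gap between bar and block shrinking. I'll measure the squeeze from the bar's shift since the first picture.

```bash
cat > bar.py <<'E'
from h import *
import pickle,sys
def prof(d):
    # mean row of light bar-top pixels per column, bar only
    m=mask(d,(12,70,160),(25,140,255)); m[:128]=0; m[165:]=0
    out=[]
    for c in list(range(214,218))+list(range(232,255))+list(range(266,271)):
        r=np.where(m[:,c])[0]; g=np.split(r,np.where(np.diff(r)>1)[0]+1); g=[x for x in g if len(x)>=3]
        out.append((c,[(x[0],x[-1]) for x in g]))
    return out
E
python3 - <<'E'
from bar import *
a=pickle.load(open("top0.pkl","rb"));b=pickle.load(open("top4.pkl","rb"));c=pickle.load(open("top5.pkl","rb"))
A=a["img"][:,:,2];
for col in (216,236,245,268):
    for d in (a,b,c): print(col,d["img"][125:162,col,2].tolist())
print((ray(a,(245,145),.033)-ray(a,(245,144),.033))*1000)
E
```

```text
216 [181, 178, 171, 172, 173, 172, 179, 199, 191, 192, 193, 194, 195, 180, 99, 96, 102, 102, 99, 108, 108, 138, 191, 192, 190, 186, 175, 92, 98, 109, 130, 156, 170, 169, 168, 163, 170]
216 [181, 178, 170, 171, 171, 171, 179, 198, 191, 192, 193, 194, 194, 180, 100, 97, 101, 102, 100, 106, 108, 136, 189, 191, 189, 185, 174, 91, 97, 107, 128, 166, 168, 168, 166, 165, 169]
216 [180, 178, 170, 171, 172, 171, 179, 198, 190, 191, 192, 194, 194, 180, 100, 97, 102, 101, 120, 175, 189, 189, 187, 179, 147, 102, 135, 168, 169, 167, 164, 170, 167, 163, 167, 167, 163]
236 [180, 173, 173, 173, 171, 175, 195, 194, 190, 187, 190, 196, 194, 148, 99, 96, 99, 111, 123, 121, 141, 196, 195, 193, 189, 178, 124, 97, 102, 117, 124, 170, 168, 165, 168, 170, 168]
236 [172, 173, 172, 172, 171, 172, 184, 183, 179, 177, 179, 184, 182, 133, 87, 86, 90, 108, 122, 120, 137, 187, 184, 182, 178, 166, 111, 86, 94, 117, 132, 161, 157, 155, 160, 161, 158]
236 [172, 172, 172, 172, 171, 172, 184, 183, 179, 175, 178, 185, 182, 133, 89, 90, 92, 111, 146, 182, 184, 181, 176, 166, 85, 91, 127, 159, 155, 159, 162, 167, 154, 159
[... 466 characters left out ...]
 88, 94, 123, 158, 185, 185, 181, 174, 156, 89, 95, 127, 155, 158, 162, 160, 156, 156, 159, 158, 152, 152]
268 [176, 168, 166, 161, 166, 198, 203, 201, 198, 200, 203, 199, 158, 93, 96, 91, 100, 120, 120, 132, 179, 198, 196, 191, 179, 133, 97, 101, 113, 129, 164, 171, 166, 167, 170, 170, 164]
268 [169, 166, 165, 160, 163, 188, 192, 190, 186, 189, 192, 187, 141, 84, 87, 84, 96, 118, 119, 129, 171, 188, 185, 180, 168, 119, 88, 99, 112, 130, 167, 169, 165, 167, 170, 168, 163]
268 [169, 168, 165, 160, 162, 188, 191, 189, 187, 189, 192, 186, 142, 86, 86, 85, 99, 145, 187, 186, 184, 178, 171, 89, 99, 122, 169, 166, 167, 170, 169, 164, 165, 168, 169, 168, 164]
[[-3.18253135  0.17789752  0.        ]]
```

The bar has moved about 2.4 px × 3.18 mm ≈ 7.6 mm, which fits 14 N less friction. I'm pushing about 2.5 mm more and letting it settle.

```bash
python3 -m crank '[[0,0.005,0,0],[0,0.005,0,0],[0,0.005,0,0],[0,0,0,0],[0,0,0,0],[0,0,0,0],[0,0,0,0],[0,0,0,0],[0,0,0,0],[0,0,0,0]]'
python3 - <<'E'
from plant import robot,capture
from h import *
import pickle
t=capture("top");d=capture("wrist");cv2.imwrite("pics/wrist6.png",d["img"])
for col in (216,245,268): print(col,t["img"][138:156,col,2].tolist())
P=lambda p,z:(ray(d,p,z)[:,:2]*1000).round(1).tolist()
s=robot.observe();R,_=cv2.Rodrigues(s["tcp_rot"]);print(R.round(3),s["tool_pos"],s["contact_force"],np.abs(s["qvel"]).max())
E
```

```text
time_s: 14.25
tool_pos: [0.4775, 0.0065, 0.0513]
tcp_rot: [-2.263, -2.173, 0.01]
contact_force: [-16.7, -3.2, 7.9]
finger_gap: 0.0152
gripper_force: 61.4
216 [180, 101, 97, 101, 101, 129, 189, 191, 188, 184, 172, 92, 107, 135, 170, 168, 162, 167]
245 [107, 88, 88, 97, 140, 185, 185, 183, 178, 171, 87, 96, 129, 158, 157, 160, 159, 156]
268 [85, 88, 85, 113, 173, 187, 185, 178, 169, 125, 96, 102, 141, 167, 167, 168, 168, 166]
[[ 0.041  0.999 -0.008]
 [ 0.999 -0.041 -0.001]
 [-0.002 -0.008 -1.   ]] [0.47744212 0.00650257 0.05128632] [-17.93671737  -2.33452895   8.22466274] 0.0030777072836685824
```

View pics/wrist6.png

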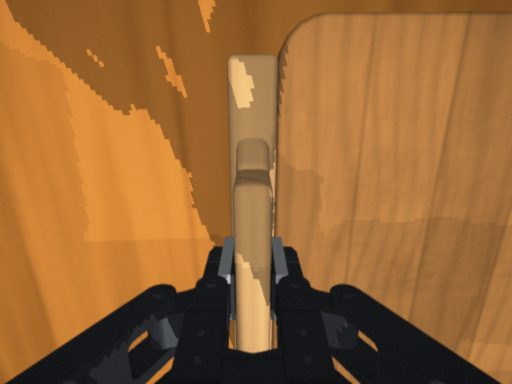

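The wrist view shows the rail still flush (edge at u≈278, rail end at v≈56). The bar is about 3 px, or 9.6 mm, in with a steady push of about 17 N, so I'm handing in.

```bash
python3 -c "
from plant import robot
print(robot.sign_off())"
```

```text
the job is handed in; nothing more can be done
None
```

The job is handed in with the rail held flush and centred to about 2 mm on the board's near edge, pushing at about 17 N with the sprung bar squeezed in about 9.6 mm of its 20 mm; the hand-in gave no verdict.

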